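# Clamp a chisel in the honing jig with the slip-clutch knob

## Robot

A 7-joint arm with a two-finger parallel gripper is mounted at the origin on a cart in front of the work surface, level with it; the furniture and walls round the work are solid. World frame = base frame: x ahead of the robot, y to its left, z up, the work surface at z = 0. Lengths are in m, angles in rad, forces in N, time in s.
With the tool pointing down it reaches from about 0.4 to 0.85 m from the base axis. Payload 4.5 kg.
Tool frame: the origin (TCP) lies at the very end of the fingers, on their centre line; the grasp point (between the pads) lies 19 mm behind it; z points along the fingers, y is the line along which they close (so a half turn about z gives the same grasp; the last joint's range is limited). The gripper opens to 88 mm and grips with 3 to 60 N. Pads are 18 mm wide; open, the fingers measure 123 mm over their backs; the gripper's body (75 mm by 187 mm) begins 45 mm behind the grasp point.
Start: joints at [1.141, 0.689, -0.195, 1.565, 0.157, 0.902, -0.215], TCP at [0.28, -0.559, 0.239] pointing down, gripper open.
Joint ranges: [-3.01, 3.01], [-0.46, 2.08], [-1.47, 1.51], [0.13, 2.56], [-1, 4.14], [0.04, 2.09], [-2.66, 2.66]. Speed limits (rad/s): [2.57, 2.57, 3.14, 3.14, 3.14, 3.14, 3.14].

## Interface

Orientations are given as a unit quaternion [x, y, z, w].
In Python, from plant import r, optics gives the robot as it stands.
- The arm moves only by the tool servo_tool, never from a script. Its arguments are lists of equal length, an entry for each row: "translation": the shift along the tool's x, y, z in m, a list of three; "turn": the turn, a rotation vector about the tool's x, y, z in rad, a list of three. In form: {"translation": [[dx, dy, dz], ...], "turn": [[rx, ry, rz], ...]}. A call has 1 to 10 rows; each row shifts and turns the commanded pose from where the row before left it, along the tool's axes as they then stand; what a row does not reach is not made up. A row lasts 1/8 s, in which the tool goes at most 62.5 mm and 10.7 degrees, less where a joint would pass 70% of its speed; a pose out of reach is approached as far as the arm can. A call is refused whole if a number of a shift passes 0.0625 or a number of a turn 0.188, either way. A call with a gripper value outside its range is refused whole. "grip" is the opening, from 0 (shut) to 1 (fully open), set as the call begins (left out, the last holds). The fingers move at their own pace and stop on an object; "grip_force" is the grip in N (left out, the last holds). Time passes only in rows, so rows that do not move let the fingers close. It gives the time, the measured TCP pose, the force, the opening and the grip force at its end, in the units of the state.
- r.get_state(): the state, without advancing time (a new reading comes with each control period).
- optics.snapshot(name): name is "scene" or "top" or "wrist"; returns a dict with "img" (384x512x3 uint8, red, green, blue), "z_map" (384x512 float32, m along the optical axis (not along the pixel's ray), 0 where there is no reading), "mtx" (3x3 intrinsics, pixels), "k1" (the pictures are not rectified: a ray, as slopes to the right and down, at radius r is drawn at 1 + k1 r^2 times it, then the intrinsics apply), "R" (3x3) and "t" (3): a world point X has camera coordinates R X + t. Camera axes: x right, y down, z forward; pixel columns grow to the right and rows downward; lengths in m; the calibration is good to about 2 mm. A picture is of the moment at which its call begins.
- r.finish_job(): hands the job in; it is judged then, once.
The state is a dict: "clock": time; "q": joint angles; "qd": joint speeds; "joint_torque": joint torques, N m; "tool_pos": TCP position; "eef_rot": TCP orientation; "contact_force": force on the tool from outside, world axes, zero at the start; "moment": the same for the moment, N m; "opening": opening from 0.0 (shut) to 1.0 (fully open); "finger_force": force on a finger pad.
Only numpy, scipy, OpenCV 4.12 (cv2) and the standard library are available. Lean on these libraries where they do the work, as an engineer would, in place of code of your own. Each camera call takes 0.05 s, during which the arm holds its last target. There are 200 camera calls.

## Task

Set up the orange-handled chisel for honing: lay its blade flat between the two guide ribs of the blue jig, handle in the V rest, with about 15 mm of the blade sticking out past the bed, then swing the clamp arm over the blade until it stops against its pin. Turn the black knob clockwise until its slip clutch gives for the first time and stop there (it must have slipped, but by no more than about an eighth of a turn in all), then let go. Do not shift or knock over the oil can standing nearby.

Things in the scene. Friction and masses are not known exactly. Their poses are not given: they have to be found in the camera images.
- jig: honing jig, blue steel base fixed to the table, 112 x 146 mm, plate 10 mm thick. Origin on the table under the tool's centre line; y is that centre line: blade points to -y, handle to +y; x points to the pivot post. Dark V rest for the handle at y 57..75 mm, x within 22, top 38 mm up. Only the 10 mm plate lies between y -20 and +57 mm: room for fingers beside the handle
- jig_bed (a point): centre of the bed's flat top, 36 mm above the table (jig x 0, y -34 mm). Bed: x -20..20, y -48..-20 mm in the jig's frame; two steel guide ribs along y, 4 mm high, inner faces at x = +-12 mm (24 mm apart)
- jig_nose (a point): middle of the bed's front edge (jig x 0, y -48 mm), 36 mm above the table, axes as the jig's; the blade sticks out past it by about 15 mm, towards -y
- orange_chisel: loose chisel, 150 mm long, 0.1 kg, lies level. Origin on the underside at half length, y along the tool, z up: round orange handle (27 mm across, axis 13.5 mm up) from y -25 to +75 mm; flat steel blade 18 mm wide, 3.4 mm thick, from y -25 to -75 mm, its underside 11.5 mm up. In the jig its origin is at jig x 0, y +12, z 24.5 mm, axes parallel. Grasp across the handle, near y +12 mm
- chisel_edge (a point): middle of the chisel's cutting edge, 75 mm from its origin along -y, 13 mm up
- clamp_arm (a joint): angle of the blue swing arm about its upright pivot (jig x 60, y -34 mm; nut top 76 mm up), rad: 0 = shut over the bed against a stop pin (at x 38, y -20 mm, top 66 mm up), pointing to jig -x; opens counter-clockwise from above to 1.9 (at 1.57 it points to jig -y). 60 mm from pivot axis to screw axis, 56 to 68 mm above the table; stays where left (friction 0.06 N m)
- clamp_screw (a joint): turn of the clamp screw in the arm, rad, grows clockwise from above (tightening); screw, knob and foot go down 2 mm per rad. The foot touches a seated blade at about 2.0 rad and the clutch slips at about 2.6. Friction 0.10 N m; stays where left
- clamp_knob (a joint): slip of the knob against the screw in its clutch, rad, 0 at the start, grows clockwise from above: stays 0 while the screw follows the knob, grows while the clutch slips (at 0.18 N m). Red marks on the knob's flank and on the steel flange below it are in line until it slips
- knob_grip (a point): the point to grip: on the axis of the round black knob, 24 mm above its lower end, 10 mm below its top; 104 mm above the table when clamp_screw is 0. Knob 40 mm across, 34 mm tall, on the free end of the swing arm; steel flange 44 mm across just below it
- clamp_foot: black pressure foot, 16 mm across, below the arm on the screw's axis; goes straight down as the screw is tightened, without turning. Origin 12.5 mm above its underside; underside 43.5 mm above the table when clamp_screw is 0
- oil_can: green thumb oiler with a thin spout, 66 mm across, 142 mm high, standing on the table near the jig; origin in the middle of its underside
- tool_crate: obstacle: big blue plastic crate heaped with tools, left of the jig, fixed and solid, 315 mm along its x, 470 mm along its y, about 170 mm high; origin on the table under its middle. Keep the gripper clear of it
Things that resemble listed ones, but are neither listed nor needed, are in the scene too. Leave any pink look-alike of the oil_can alone.

How it is judged:
By the outcome, as a careful person would: the job done as asked, in the order asked, and still so for the second after the job is handed in, with the robot touching nothing.
It also fails if it takes over 64 s, if anything falls off the work surface, if the arm or the gripper's body presses on something with over 40 N, if the wrist force passes 120 N, or if a joint passes its speed limit or range.

## Working session

There is one attempt and no reset: what is moved stays moved. The work goes in short steps, Python scripts to look and compute and a tool call to move; the robot and the scene stay as the last step left them, time stands still between calls to the robot, and variables do not carry over. Pictures are saved under pics/ and viewed, at most 10 in all, crops included, and the job is handed in when it is done.

Besides the shell and the picture viewer there is one more tool, called after "Request:" by a JSON object that holds its "fn" and its "kwargs". servo_tool: Moves the arm, as the interface text tells. Its arguments: {"type":"object","properties":{"translation":{"type":"array"},"turn":{"type":"array"},"grip":{"type":"number"},"grip_force":{"type":"number"}},"required":["translation","turn"]}

```bash
mkdir -p pics; ls; cat > h.py <<'E'
import numpy as np, cv2
from plant import r, optics
def snap(n,save=None):
    s=optics.snapshot(n)
    np.savez(f'/tmp/{n}.npz',**s)
    if save: cv2.imwrite(f'pics/{save}.png',cv2.cvtColor(s['img'],cv2.COLOR_RGB2BGR))
    return s
def load(n): return dict(np.load(f'/tmp/{n}.npz'))
def cloud(s):
    h,w=s['z_map'].shape; v,u=np.mgrid[:h,:w].astype(float)
    K=s['mtx']; k=float(s['k1'])
    p=cv2.undistortPoints(np.stack([u.ravel(),v.ravel()],1)[:,None],K,np.array([k,0,0,0.]))[:,0]
    z=s['z_map'].ravel()
    P=np.c_[p*z[:,None],z]
    W=(P-s['t'])@s['R']
    W[z==0]=np.nan
    return W.reshape(h,w,3)
def proj(s,X):
    X=np.atleast_2d(X).astype(float)
    p,_=cv2.projectPoints(X,cv2.Rodrigues(s['R'])[0],np.asarray(s['t'],float),s['mtx'],np.array([float(s['k1']),0,0,0.]))
    return p[:,0]
E
python3 - <<'E'
from h import *
a=snap('scene');b=snap('top')
im=np.hstack([a['img'],b['img']])
for n,s in(('sc',a),('tp',b)):
    cv2.imwrite(f'pics/{n}.png',cv2.cvtColor(cv2.resize(s['img'],(800,600),interpolation=cv2.INTER_CUBIC),cv2.COLOR_RGB2BGR))
    print(n,s['mtx'],s['k1'],s['R'],s['t'])
print(r.get_state())
E
```

```text
pics
sc [[494.32003888   0.         251.22143255]
 [  0.         494.32003888 188.22462017]
 [  0.           0.           1.        ]] -0.08847027908867315 [[ 0.53528515 -0.84464599  0.00655426]
 [-0.34392488 -0.2250327  -0.91163368]
 [ 0.77148266  0.4857298  -0.41095143]] [-0.43812816  0.23296884  1.0455398 ]
tp [[462.25061319   0.         258.35733049]
 [  0.         462.25061319 187.42012801]
 [  0.           0.           1.        ]] 0.03276676137359875 [[ 1.06556283e-02 -9.99943035e-01 -6.19351411e-04]
 [-9.92979005e-01 -1.05084399e-02 -1.17823040e-01]
 [ 1.17809820e-01  1.87048147e-03 -9.93034414e-01]] [-0.18404723  0.55419471  1.48815584]
{'clock': 0.1, 'q': array([ 1.14079831,  0.68987263, -0.19452216,  1.56622708,  0.15729216,
        0.90247993, -0.21511905]), 'qd': array([ 3.12206898e-04, -2.07228605e-03, -5.38200451e-06, -1.26741122e-03,
       -4.53896705e-04, -9.36364769e-04, -1.25344656e-03]), 'joint_torque': array([-4.05275801e-03, -5.28495705e+01, -1.27242275e+00, -1.53837347e+01,
       -5.27627289e-02,  1.98766116e-03,  3.48454228e-05]), 'tool_pos': array([ 0.27930976, -0.55849698,  0.23801087]), 'eef_rot': array([ 9.73225376e-01,  2.29851539e-01, -2.36156177e-04, -7.62982826e-04]), 'contact_force': array([ 0.53574797, -0.17881499,  0.24340209]), 'moment': array([-0.00584823,  0.0106266 , -0.05904033]), 'finger_force': 0.0, 'opening': 0.9997967897679098}
```

View pics/tp.png

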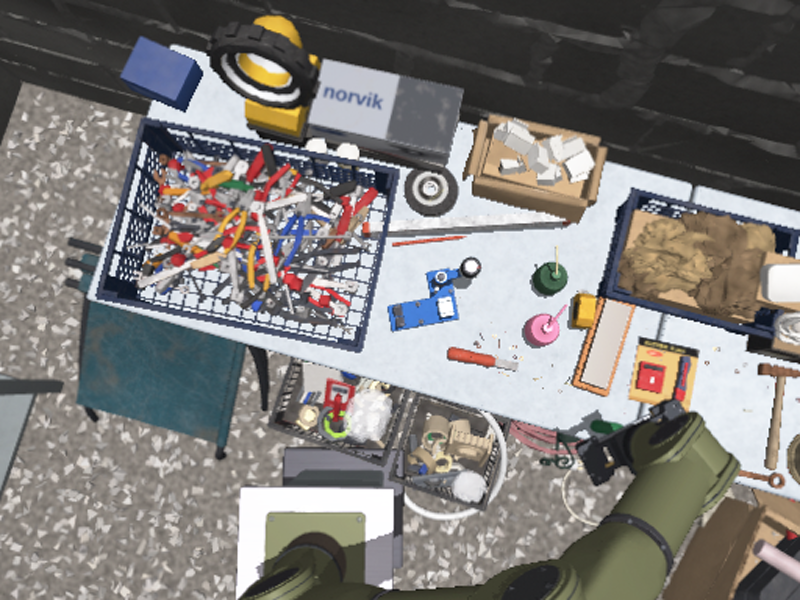

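View pics/sc.png

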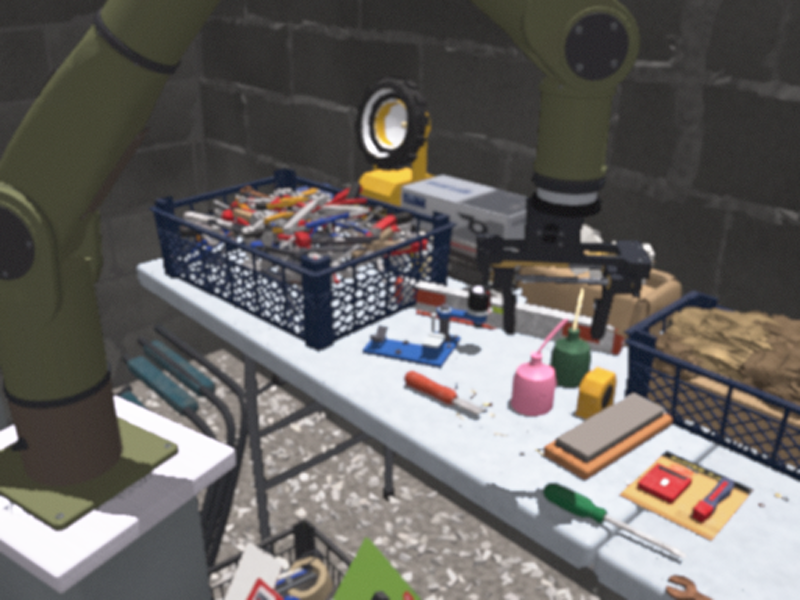

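The top view shows the jig at about (425,305), with its arm open and the black knob at (470,267). The orange chisel is at (480,358), the green oil can at (550,280) and the pink look-alike at (543,328). Next I'll measure them and make an enlarged crop.

```bash
python3 - <<'E'
from h import *
s=load('top');W=cloud(s);im=s['img'];hsv=cv2.cvtColor(im,cv2.COLOR_RGB2HSV)
H,S,V=[hsv[...,i].astype(int) for i in range(3)]
v,u=np.mgrid[:384,:512]
roi=lambda u0,u1,v0,v1:(u>=u0)&(u<u1)&(v>=v0)&(v<v1)
def rect(m,name):
    P=W[m];P=P[~np.isnan(P[:,0])]
    r_=cv2.minAreaRect((P[:,:2]*1000).astype(np.float32)); print(name,m.sum(),r_,'z',np.percentile(P[:,2],[2,50,98]).round(4)); print('  corners',cv2.boxPoints(r_).round(1).tolist())
z=W[...,2]
J=roi(240,300,170,218)
blue=J&(H>100)&(H<125)&(S>120)
print('table z',np.nanmedian(z[roi(300,330,150,165)]))
rect(blue&(z<.02),'plate'); rect(blue&(z>.03),'bluehigh')
J2=roi(240,315,155,218)
rect(J2&(z>.028)&(z<.045),'mid');rect(J2&(z>.05)&(z<.08),'arm');rect(J2&(z>.09),'knob')
C=roi(280,340,218,245)
rect(C&((H<12)|(H>170))&(S>130)&(z>.004),'handle');rect(C&(z>.006),'chisel')
rect(roi(340,365,155,192)&(z>.02)&(H>50)&(H<95),'can');rect(roi(330,362,195,225)&(z>.02),'pink')
c=im[150:250,235:375]; cv2.imwrite('pics/c.png',cv2.cvtColor(cv2.resize(c,(798,570),interpolation=cv2.INTER_CUBIC),cv2.COLOR_RGB2BGR))
E
```

```text
table z 0.00026641820491655197
plate 610 ((546.275634765625, -213.36480712890625), (109.92147064208984, 146.2981719970703), 11.75662899017334) z [0.0032 0.01   0.017 ]
  corners [[477.6000061035156, -152.89999389648438], [507.3999938964844, -296.20001220703125], [615.0, -273.79998779296875], [585.2000122070312, -130.60000610351562]]
bluehigh 57 ((552.148193359375, -219.04222106933594), (34.95118713378906, 169.66372680664062), 39.48036575317383) z [0.0593 0.0671 0.0735]
  corners [[484.70001220703125, -164.6999969482422], [592.5999755859375, -295.6000061035156], [619.5999755859375, -273.3999938964844], [511.70001220703125, -142.5]]
mid 147 ((525.594970703125, -217.75885009765625), (56.633033752441406, 122.36588287353516), 12.592534065246582) z [0.0285 0.037  0.044 ]
  corners [[484.6000061035156, -164.1999969482422], [511.29998779296875, -283.6000061035156], [566.5999755859375, -271.29998779296875], [539.9000244140625, -151.89999389648438]]
arm 131 ((590.6719970703125, -281.8470458984375), (38.32143020629883, 93.15713500976562), 17.33704948425293) z [0.0585 0.0692 0.0787]
  corners [[
[... 925 characters left out ...]
[377.6000061035156, -446.5], [459.8999938964844, -445.6000061035156], [457.70001220703125, -250.8000030517578]]
can 332 ((590.44189453125, -483.38262939453125), (64.89752197265625, 59.312259674072266), 7.360556125640869) z [0.0245 0.0635 0.091 ]
  corners [[554.5, -458.1000061035156], [562.0999755859375, -517.0], [626.4000244140625, -508.6000061035156], [618.7999877929688, -449.79998779296875]]
pink 365 ((483.8830261230469, -467.04925537109375), (66.306884765625, 65.10181427001953), 13.031683921813965) z [0.029  0.0656 0.1298]
  corners [[444.20001220703125, -442.79998779296875], [458.8999938964844, -506.20001220703125], [523.5, -491.29998779296875], [508.79998779296875, -427.8999938964844]]
```

View pics/c.png

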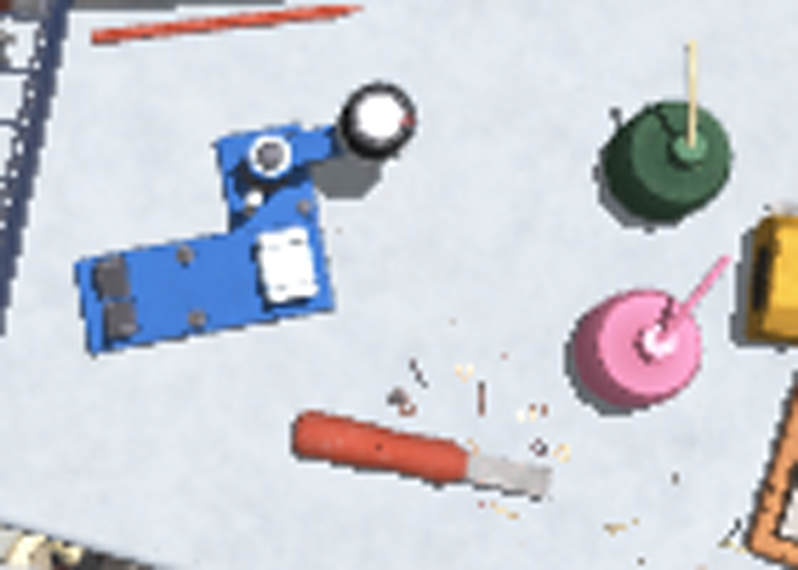

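The crop confirms it: only one chisel lies on the table, with an orange-red handle at crop (380,445) and its steel blade to the right at (510,475). The other red item, at (220,25), is a thin pencil. The green can at (670,160) is the real oil can. The jig arm is open, and the knob is at (377,118). Next I'll work out precise poses.

```bash
cat >> h.py <<'E'
def ray(s,uv,z):
    p=cv2.undistortPoints(np.array([[uv]],float),s['mtx'],np.array([float(s['k1']),0,0,0.]))[0,0]
    C=-s['R'].T@s['t']; d=s['R'].T@np.r_[p,1]
    return C+d*(z-C[2])/d[2]
def yaw(q):
    from scipy.spatial.transform import Rotation as R
    x=R.from_quat(q).as_matrix()[:,0]; return np.degrees(np.arctan2(x[1],x[0]))
E
python3 - <<'E'
from h import *
s=load('top')
f=lambda x,y:(235+x*140/798-.41,150+y*100/570-.41)
pts={'nut':(f(269,155),.076),'V':(f(115,299),.038),'bed':(f(287,267),.038),'knob':(f(377,119),.114),'edge':(f(549,482),.013),'hb':(f(468,463),.0135),'he':(f(292,436),.0135)}
P={k:ray(s,*v)[:2]*1000 for k,v in pts.items()}
for k in P: print(k,P[k].round(1))
# fit jig
M=np.array([[60,-34],[0,66],[0,-34]]);Q=np.array([P['nut'],P['V'],P['bed']])
A,B=M-M.mean(0),Q-Q.mean(0)
a=np.arctan2((A[:,0]*B[:,1]-A[:,1]*B[:,0]).sum(),(A*B).sum());Rm=np.array([[np.cos(a),-np.sin(a)],[np.sin(a),np.cos(a)]])
o=Q.mean(0)-Rm@M.mean(0);print('jig',o.round(1),np.degrees(a),'res',(M@Rm.T+o-Q).round(1).tolist())
k=Rm.T@(P['knob']-o);print('knob jig',k, 'theta',np.arctan2(-(k[1]+34),-(k[0]-60)),'rad',np.hypot(k[0]-60,k[1]+34))
J=lambda x,y:(Rm@[x,y]+o).round(1)
print('grasp place',J(0,24),'knob shut',J(0,-34),'piv',J(60,-34))
d=P['he']-P['edge'];d/=np.linalg.norm(d);print('chisel yaw',np.degrees(np.arctan2(-d[0],d[1])),'len',np.linalg.norm(P['he']-P['edge']),'org',P['edge']+75*d,'grasp',P['edge']+87*d)
E
```

```text
nut [ 586.1 -252.9]
V [ 507.3 -166.9]
bed [ 526.7 -265.4]
knob [ 601.2 -310.2]
edge [ 406.2 -418.4]
hb [ 416.6 -371.7]
he [ 431. -270.]
jig [ 520.3 -231.7] 11.461937529900458 res [[-0.2, -0.2], [-0.1, -0.1], [0.3, 0.3]]
knob jig [ 63.73660231 -92.93478978] theta 1.6341138935532922 rad 59.05312560193792
grasp place [ 515.5 -208.2] knob shut [ 527.1 -265.1] piv [ 585.9 -253.1]
chisel yaw -9.481148854462226 len 150.411792614765 org [ 418.54220215 -344.42528719] grasp [ 420.51887929 -332.58920898]
```

```bash
cat >> h.py <<'E'
def plan(wps,st=None):
    """wps: list of (x,y,z,yawdeg,nrows); prints rounded rows (tool axes), tilt corrected in the first rows"""
    from scipy.spatial.transform import Rotation as R
    st=st or r.get_state(); p=st['tool_pos'].copy(); Q=R.from_quat(st['eef_rot'])
    T,U=[],[]
    for x,y,z,yw,n in wps:
        tgt=np.array([x,y,z]); c,s_=np.cos(np.radians(yw)),np.sin(np.radians(yw))
        G=R.from_matrix(np.array([[c,s_,0],[s_,-c,0],[0,0,-1.]]))
        for k in range(n,0,-1):
            t=np.round(Q.inv().apply((tgt-p)/k),4); u=np.round((Q.inv()*G).as_rotvec()/k,3)
            p=p+Q.apply(t);Q=Q*R.from_rotvec(u);T.append(t.tolist());U.append(u.tolist())
    print('{"translation":',T,', "turn":',U,'}',len(T)); print('end',p.round(4),yaw(Q.as_quat()),'now',st['clock'],st['tool_pos'].round(4),round(yaw(st['eef_rot']),1),'q',st['q'].round(2),'F',st['contact_force'].round(1),'op',round(st['opening'],3),'ff',round(st['finger_force'],1))
E
python3 - <<'E'
from h import *
plan([(.4205,-.3326,.12,80,8)])
E
```

```text
{"translation": [[0.0284, -0.0173, 0.0148], [0.0303, -0.0139, 0.0148], [0.0316, -0.0103, 0.0148], [0.0326, -0.0065, 0.0148], [0.0332, -0.0027, 0.0148], [0.0333, 0.0012, 0.0147], [0.0329, 0.005, 0.0148], [0.0322, 0.0087, 0.0147]] , "turn": [[-0.0, -0.0, -0.117], [-0.0, -0.0, -0.116], [-0.0, -0.0, -0.117], [-0.0, -0.0, -0.116], [-0.0, -0.0, -0.117], [-0.0, -0.0, -0.116], [-0.001, -0.001, -0.117], [-0.0, -0.0, -0.116]] } 8
end [ 0.4205 -0.3326  0.12  ] 79.97634489135936 now 0.1 [ 0.2793 -0.5585  0.238 ] 26.6 q [ 1.14  0.69 -0.19  1.57  0.16  0.9  -0.22] F [ 0.5 -0.2  0.2] op 1.0 ff 0.0
```

Request:
{"fn": "servo_tool", "kwargs": {"translation": [[0.0284, -0.0173, 0.0148], [0.0303, -0.0139, 0.0148], [0.0316, -0.0103, 0.0148], [0.0326, -0.0065, 0.0148], [0.0332, -0.0027, 0.0148], [0.0333, 0.0012, 0.0147], [0.0329, 0.005, 0.0148], [0.0322, 0.0087, 0.0147], [0, 0, 0]], "turn": [[0, 0, -0.117], [0, 0, -0.116], [0, 0, -0.117], [0, 0, -0.116], [0, 0, -0.117], [0, 0, -0.116], [0, 0, -0.117], [0, 0, -0.116], [0, 0, 0]], "grip": 1.0, "grip_force": 25}}

```text
clock: 1.23
tool_pos: [0.4221, -0.3299, 0.1196]
eef_rot: [0.764, 0.645, 0.001, -0.001]
contact_force: [-0.3, -1.0, 0.0]
opening: 1.002
finger_force: 0.0
```

```bash
python3 - <<'E'
from h import *
s=snap('wrist')
cv2.imwrite('pics/w1.png',cv2.cvtColor(s['img'],cv2.COLOR_RGB2BGR))
W=cloud(s);hsv=cv2.cvtColor(s['img'],cv2.COLOR_RGB2HSV).astype(int)
m=((hsv[...,0]<12)|(hsv[...,0]>170))&(hsv[...,1]>130)&(W[...,2]>.012)&(W[...,2]<.035)
P=W[m];rr=cv2.minAreaRect((P[:,:2]*1000).astype(np.float32));print(m.sum(),rr,cv2.boxPoints(rr).round(1).tolist())
plan([(.4205,-.3326,.003,80,5)])
E
```

```text
2979 ((470.398193359375, -377.34283447265625), (348.9331359863281, 153.05628967285156), 81.05016326904297) [[367.70001220703125, -537.7999877929688], [518.9000244140625, -561.5999755859375], [573.0999755859375, -216.89999389648438], [421.8999938964844, -193.10000610351562]]
{"translation": [[-0.0001, -0.0001, 0.0234], [-0.0001, -0.0001, 0.0234], [-0.0001, -0.0, 0.0234], [-0.0001, -0.0001, 0.0234], [-0.0002, -0.0, 0.0235]] , "turn": [[-0.0, -0.0, 0.0], [-0.0, -0.0, 0.0], [-0.0, -0.0, 0.0], [-0.001, -0.0, 0.0], [-0.0, -0.001, 0.001]] } 5
end [ 0.4205 -0.3327  0.003 ] 79.99076767823992 now 1.275 [ 0.421  -0.3322  0.1201] 80.0 q [ 0.78  0.77 -0.33  1.93  0.47  0.52 -0.05] F [-0.7 -0.9 -0.7] op 1.0 ff 0.0
```

View pics/w1.png

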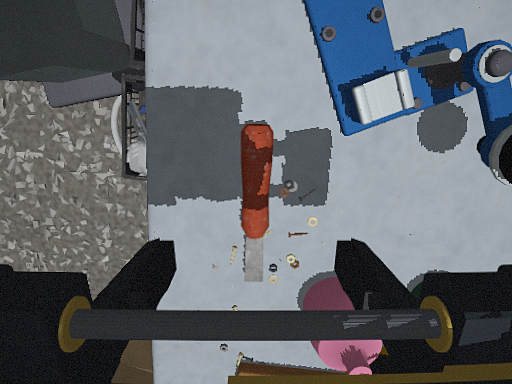

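The wrist view shows the chisel centred between the fingers: handle (257,125) to (255,238), edge at (254,281). It lines up with the tool's x axis. I'll refine that numerically and recheck the jig from the same view.

```bash
python3 - <<'E'
from h import *
s=load('wrist');W=cloud(s)
m=np.zeros((384,512),bool);m[118:285,235:280]=1
m&=(W[...,2]>.006)&(W[...,2]<.035)
P=W[m];rr=cv2.minAreaRect((P[:,:2]*1000).astype(np.float32));print(m.sum(),rr,cv2.boxPoints(rr).round(1).tolist(),W[230:240,200:210,2].mean())
# ridge line
mh=m&(W[...,2]>.02);Q=W[mh]*1000
for a in range(-370,-270,20):
    q=Q[(Q[:,1]>a)&(Q[:,1]<a+20)]
    if len(q):print(a,q[:,0].min().round(1),q[:,0].max().round(1),q[:,2].max().round(1))
print('edge',ray(s,(254,281),.013)*1000,'end',ray(s,(257,123),.0135)*1000)
print('proj V,bed:',proj(s,[[.5073,-.1671,.038],[.527,-.265,.037],[.5859,-.2531,.076],[.420,-.333,.0]]).round(1))
E
```

```text
4027 ((420.3460388183594, -344.4087829589844), (149.35572814941406, 33.099388122558594), 76.40312957763672) [[386.70001220703125, -413.1000061035156], [418.8999938964844, -420.8999938964844], [454.0, -275.70001220703125], [421.79998779296875, -267.8999938964844]] nan
-370 406.2 428.9 28.1
-350 408.7 432.1 27.8
-330 412.1 437.7 28.0
-310 415.0 442.6 28.7
-290 418.7 444.4 28.9
edge [ 406.3257875  -419.08323413   13.        ] end [ 434.44159975 -270.26616722   13.5       ]
proj V,bed: [[342.5 -53.4]
 [381.2  97.5]
 [502.4  63. ]
 [252.8 192.5]]
```

Request:
{"fn": "servo_tool", "kwargs": {"translation": [[0, -0.002, 0.025], [0, 0, 0.03], [0, 0, 0.03], [0, 0, 0.02], [0, 0, 0.0115], [0, 0, 0], [0, 0, 0]], "turn": [[0, 0, 0.012], [0, 0, 0], [0, 0, 0], [0, 0, 0], [0, 0, 0], [0, 0, 0], [0, 0, 0]]}}

```text
clock: 2.15
tool_pos: [0.4191, -0.3336, 0.0048]
eef_rot: [0.77, 0.638, 0.0, 0.001]
contact_force: [-0.2, -0.9, 0.9]
opening: 0.996
finger_force: 0.0
```

```bash
python3 - <<'E'
from h import *
plan([(.4225,-.333,.0035,79.3,1)])
E
```

```text
{"translation": [[0.0012, 0.0032, 0.0013]] , "turn": [[0.001, 0.001, -0.001]] } 1
end [ 0.4225 -0.333   0.0035] 79.29484535787608 now 2.15 [ 0.4191 -0.3336  0.0048] 79.2 q [ 0.68  0.96 -0.16  1.97  0.57  0.25 -0.15] F [-0.2 -0.9  0.9] op 0.996 ff 0.0
```

Request:
{"fn": "servo_tool", "kwargs": {"translation": [[0.001, 0.003, 0.0005], [0, 0, 0], [0, 0, 0], [0, 0, 0], [0, 0, 0], [0, 0, 0]], "turn": [[0, 0, 0], [0, 0, 0], [0, 0, 0], [0, 0, 0], [0, 0, 0], [0, 0, 0]], "grip": 0.0, "grip_force": 25}}

```text
clock: 2.9
tool_pos: [0.422, -0.3324, 0.0035]
eef_rot: [0.77, 0.638, -0.0, -0.0]
contact_force: [-0.4, -0.1, -0.2]
opening: 0.342
finger_force: 0.0
```

```bash
python3 - <<'E'
from h import *
s=r.get_state();x,y,z=s['tool_pos']
plan([(x,y,.13,79.3,4),(.5155,-.2082,.13,101.5,5)])
E
```

```text
{"translation": [[-0.0, -0.0, -0.0316], [-0.0, -0.0, -0.0316], [-0.0, -0.0, -0.0316], [-0.0, -0.0, -0.0317], [0.0279, 0.0138, 0.0], [0.0267, 0.0159, 0.0], [0.0254, 0.0179, 0.0], [0.024, 0.0198, 0.0], [0.0224, 0.0216, 0.0]] , "turn": [[-0.0, 0.0, -0.0], [-0.0, 0.0, -0.0], [-0.0, 0.0, -0.0], [-0.0, 0.0, -0.0], [-0.0, 0.0, -0.078], [-0.0, 0.0, -0.077], [-0.0, 0.0, -0.078], [-0.0, 0.0, -0.077], [-0.0, 0.0, -0.078]] } 9
end [ 0.5155 -0.2082  0.13  ] 101.51616376595855 now 2.9 [ 0.422  -0.3324  0.0035] 79.3 q [ 0.68  0.97 -0.17  1.96  0.57  0.26 -0.15] F [-0.4 -0.1 -0.2] op 0.342 ff 0.0
```

Request:
{"fn": "servo_tool", "kwargs": {"translation": [[0, 0, 0], [0, 0, 0], [0, 0, 0], [0, 0, -0.01], [0, 0, -0.03], [0, 0, -0.03], [0, 0, -0.03]], "turn": [[0, 0, 0], [0, 0, 0], [0, 0, 0], [0, 0, 0], [0, 0, 0], [0, 0, 0], [0, 0, 0]]}}

```text
clock: 3.78
tool_pos: [0.4218, -0.3324, 0.105]
eef_rot: [0.77, 0.638, -0.0, 0.0]
contact_force: [0.7, -0.8, -1.2]
opening: 0.292
finger_force: 25.0
```

Request:
{"fn": "servo_tool", "kwargs": {"translation": [[0.0279, 0.0138, 0], [0.0267, 0.0159, 0], [0.0254, 0.0179, 0], [0.024, 0.0198, 0], [0.0224, 0.0216, 0], [0, 0, 0], [0, 0, 0], [0, 0, 0]], "turn": [[0, 0, -0.078], [0, 0, -0.077], [0, 0, -0.078], [0, 0, -0.077], [0, 0, -0.078], [0, 0, 0], [0, 0, 0], [0, 0, 0]]}}

```text
clock: 4.78
tool_pos: [0.5145, -0.2097, 0.1036]
eef_rot: [0.634, 0.774, -0.001, -0.0]
contact_force: [-0.5, -0.2, -1.4]
opening: 0.29
finger_force: 25.0
```

```bash
python3 - <<'E'
from h import *
s=snap('wrist','w2')
plan([(.5155,-.2082,.1,101.5,1)])
print(proj(s,[[.527,-.265,.036],[.5859,-.2531,.076],[.5297,-.2787,.036]]))
E
```

```text
{"translation": [[0.0011, 0.0011, 0.0036]] , "turn": [[-0.001, 0.001, -0.002]] } 1
end [ 0.5155 -0.2082  0.1   ] 101.50599603540208 now 4.825 [ 0.5146 -0.2095  0.1036] 101.4 q [ 0.53  0.82 -0.39  1.88  0.56  0.55 -0.03] F [-0.4 -0.6 -1.3] op 0.288 ff 25.0
[[256.04618178 273.18497365]
 [341.83730309 305.19827714]
 [255.9571384  287.44660255]]
```

View pics/w2.png

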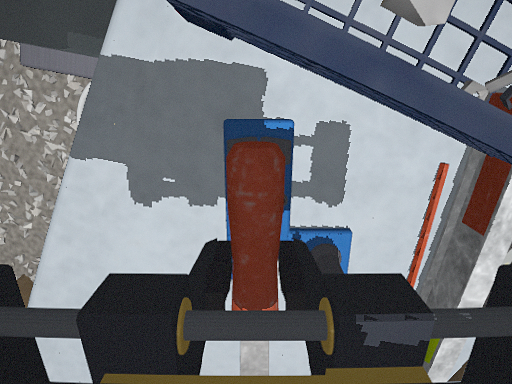

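The wrist view shows the handle running from (257,140) down to (256,310), with the blade at (254,365), parallel to the blue plate (columns 224–294). I'll check its alignment against the jig from the depth map.

```bash
python3 - <<'E'
from h import *
s=load('wrist');W=cloud(s)*1000
a=np.radians(11.46);Rm=np.array([[np.cos(a),-np.sin(a)],[np.sin(a),np.cos(a)]]);o=np.array([520.3,-231.7])
J=np.concatenate([(W[...,:2]-o)@Rm,W[...,2:]],-1)
J[...,:2]
hsv=cv2.cvtColor(s['img'],cv2.COLOR_RGB2HSV).astype(int)
for v in (135,150,170,190,210,230,310,360,370,380):
    m=(J[v,:,2]>95)&(abs(J[v,:,0])<20)&(np.arange(512)>210)&(np.arange(512)<300)
    q=J[v][m]
    if len(q): k=q[:,2].argmax();print(v,len(q),'x',q[:,0].min().round(1),q[:,0].max().round(1),'mid',((q[:,0].min()+q[:,0].max())/2).round(1),'y',np.median(q[:,1]).round(1),'zmax',q[k,2].round(1))
for v in (125,130): 
    m=(J[v,:,2]<20)&(hsv[v,:,0]>100)&(hsv[v,:,1]>120)&(np.arange(512)>200)&(np.arange(512)<310);q=J[v][m];print('plate',v,q[:,0].min(),q[:,0].max(),q[:,1].mean(),np.median(q[:,2]))
t=(np.array([514.6,-209.5])-o)@Rm;print('tcp jig',t)
m=(J[...,2]>95)&(abs(J[...,0])<14)&(J[...,1]>40)
print('handle end y',np.nanmax(J[...,1][m]))
E
```

```text
150 51 x -11.8 10.6 mid -0.6 y 83.9 zmax 125.5
170 59 x -13.7 12.6 mid -0.5 y 75.9 zmax 128.0
190 57 x -13.4 12.3 mid -0.5 y 67.0 zmax 127.8
210 56 x -13.9 12.0 mid -1.0 y 57.7 zmax 128.3
230 52 x -13.3 11.5 mid -0.9 y 47.9 zmax 127.3
310 76 x -18.7 17.3 mid -0.7 y 4.1 zmax 149.3
360 28 x -9.0 6.9 mid -1.1 y -41.2 zmax 116.6
370 29 x -9.8 6.9 mid -1.4 y -48.9 zmax 116.9
380 89 x -11.3 10.2 mid -0.6 y 40.5 zmax 196.1
plate 125 -25.016975265455425 28.842327530304374 82.70349015798716 10.43250252169684
plate 130 -25.15538338762687 29.19799651266961 78.85702578841106 10.515866667620713
tcp jig [-1.17558313 22.88991054]
handle end y 132.8825035269704
```

```bash
python3 - <<'E'
from h import *
plan([(.5162,-.2078,.1,101.5,1),(.5162,-.2078,.040,101.5,4)])
E
```

```text
{"translation": [[0.0014, 0.0019, 0.0036], [-0.0, -0.0, 0.015], [-0.0, -0.0, 0.015], [-0.0, -0.0, 0.015], [-0.0, -0.0, 0.015]] , "turn": [[-0.001, 0.001, -0.002], [-0.0, -0.0, 0.0], [-0.0, -0.0, 0.0], [-0.0, -0.0, 0.0], [-0.0, -0.0, 0.0]] } 5
end [ 0.5162 -0.2078  0.04  ] 101.50599603540208 now 4.825 [ 0.5146 -0.2095  0.1036] 101.4 q [ 0.53  0.82 -0.39  1.88  0.56  0.55 -0.03] F [-0.4 -0.6 -1.3] op 0.288 ff 25.0
```

Request:
{"fn": "servo_tool", "kwargs": {"translation": [[0.0014, 0.0019, 0.0036], [0, 0, 0.015], [0, 0, 0.015], [0, 0, 0.015], [0, 0, 0.015], [0, 0, 0], [0, 0, 0]], "turn": [[-0.001, 0.001, -0.002], [0, 0, 0], [0, 0, 0], [0, 0, 0], [0, 0, 0], [0, 0, 0], [0, 0, 0]]}}

```text
clock: 5.7
tool_pos: [0.5174, -0.2063, 0.04]
eef_rot: [0.632, 0.775, 0.001, 0.0]
contact_force: [0.2, 0.1, -0.1]
opening: 0.288
finger_force: 25.0
```

```bash
python3 - <<'E'
from h import *
s=snap('scene');t=snap('top')
f=lambda c:cv2.resize(c,(400,400),interpolation=cv2.INTER_CUBIC)
u,v=proj(s,[[.527,-.265,.036]])[0].astype(int);x,y=proj(t,[[.527,-.265,.036]])[0].astype(int)
print(u,v,x,y)
c=np.hstack([f(s['img'][v-32:v+32,u-32:u+32]),f(t['img'][y-32:y+32,x-32:x+32])])
cv2.imwrite('pics/n1.png',cv2.cvtColor(c,cv2.COLOR_RGB2BGR))
plan([(.5162,-.2078,.028,101.5,3)])
E
```

```text
276 217 284 196
{"translation": [[-0.0003, -0.0006, 0.0041], [-0.0004, -0.0006, 0.0042], [-0.0003, -0.0005, 0.0041]] , "turn": [[0.001, -0.0, 0.001], [0.001, -0.0, 0.001], [0.0, -0.0, 0.0]] } 3
end [ 0.5162 -0.2078  0.028 ] 101.51450567908479 now 5.8 [ 0.5176 -0.2065  0.0404] 101.6 q [ 0.48  0.92 -0.3   1.9   0.63  0.42 -0.09] F [ 0.6 -0.3 -0.9] op 0.291 ff 25.0
```

View pics/n1.png

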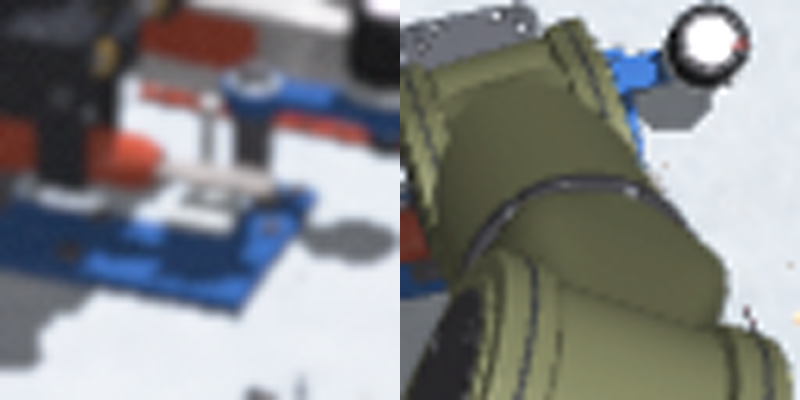

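The scene crop shows the blade (left panel, 165–270 across, ~175 down) hovering over the white bed; the arm blocks the top view. Measured TCP is about 1.5 mm off, so I'll correct that while going down.

Request:
{"fn": "servo_tool", "kwargs": {"translation": [[-0.001, -0.0017, 0.003], [0, 0, 0.003], [0, 0, 0], [0, 0, 0]], "turn": [[0.001, 0, 0.002], [0, 0, 0], [0, 0, 0], [0, 0, 0]]}}

```text
clock: 6.3
tool_pos: [0.5158, -0.2077, 0.0339]
eef_rot: [0.633, 0.774, 0.0, -0.0]
contact_force: [-0.2, 1.1, -0.7]
opening: 0.289
finger_force: 25.0
```

```bash
python3 - <<'E'
from h import *
s=snap('scene');W=cloud(s)*1000
a=np.radians(11.46);Rm=np.array([[np.cos(a),-np.sin(a)],[np.sin(a),np.cos(a)]]);o=np.array([520.3,-231.7])
J=np.concatenate([(W[...,:2]-o)@Rm,W[...,2:]],-1)
v,u=np.mgrid[:384,:512]
m=(abs(J[...,0])<35)&(J[...,1]>-75)&(J[...,1]<-18)&(J[...,2]>30)&(J[...,2]<60)
for vv in range(205,225,2):
    print(vv,[tuple(J[vv,uu].round().astype(int)) for uu in range(250,295,3) if m[vv,uu]])
plan([(.5162,-.2078,.027,101.5,3)])
E
```

```text
205 [(np.int64(34), np.int64(-22), np.int64(56))]
207 []
209 []
211 []
213 [(np.int64(3), np.int64(-25), np.int64(47)), (np.int64(22), np.int64(-27), np.int64(39))]
215 [(np.int64(-9), np.int64(-20), np.int64(46)), (np.int64(-3), np.int64(-27), np.int64(45)), (np.int64(-3), np.int64(-35), np.int64(46)), (np.int64(1), np.int64(-42), np.int64(46)), (np.int64(3), np.int64(-50), np.int64(46)), (np.int64(8), np.int64(-56), np.int64(45))]
217 [(np.int64(-1), np.int64(-26), np.int64(38)), (np.int64(-11), np.int64(-37), np.int64(44)), (np.int64(-10), np.int64(-45), np.int64(45)), (np.int64(-8), np.int64(-53), np.int64(46)), (np.int64(-5), np.int64(-60), np.int64(46))]
219 [(np.int64(-16), np.int64(-23), np.int64(38)), (np.int64(-15), np.int64(-31), np.int64(40)), (np.int64(-16), np.int64(-39), np.int64(41)), (np.int64(-7), np.int64(-45), np.int64(38)), (np.int64(6), np.int64(-49), np.int64(32)), (np.int64(-9), np.int64(-62), np.int64(42))]
221 [(np.int64(-20), np.int64(-24), np.int64(34)), (np.int64(-17), np.int64(-32), np.int64(35)), (np.int64(-18), np.int64(-40), np.int64(37)), (np.int64(-16), np.int64(-48), np.int64(37))]
223 [(np.int64(-21), np.int64(-33), np.int64(31)), (np.int64(-18), np.int64(-40), np.int64(31)), (np.int64(-18), np.int64(-49), np.int64(33))]
{"translation": [[-0.0001, 0.0001, 0.0023], [-0.0001, 0.0001, 0.0023], [-0.0, 0.0001, 0.0024]] , "turn": [[0.0, -0.0, 0.0], [0.0, -0.0, 0.0], [0.0, -0.001, 0.0]] } 3
end [ 0.5162 -0.2078  0.027 ] 101.52258332949063 now 6.35 [ 0.5158 -0.2076  0.034 ] 101.5 q [ 0.47  0.93 -0.29  1.9   0.63  0.4  -0.1 ] F [ 0.3  0.1 -1. ] op 0.289 ff 25.0
```

Request:
{"fn": "servo_tool", "kwargs": {"translation": [[-0.0002, 0.0002, 0.0025], [0, 0, 0.0025], [0, 0, 0.001], [0, 0, 0], [0, 0, 0]], "turn": [[0, 0, 0], [0, 0, 0], [0, 0, 0], [0, 0, 0], [0, 0, 0]]}}

```text
clock: 6.98
tool_pos: [0.5164, -0.2077, 0.028]
eef_rot: [0.633, 0.775, 0.001, -0.0]
contact_force: [0.3, 0.3, -0.2]
opening: 0.289
finger_force: 25.0
```

Request:
{"fn": "servo_tool", "kwargs": {"translation": [[0, 0, 0.0005], [0, 0, 0.0005], [0, 0, 0], [0, 0, 0]], "turn": [[0, 0, 0], [0, 0, 0], [0, 0, 0], [0, 0, 0]]}}

```text
clock: 7.48
tool_pos: [0.5165, -0.2077, 0.0278]
eef_rot: [0.633, 0.775, 0.001, 0.0]
contact_force: [0.0, 0.7, 8.8]
opening: 0.288
finger_force: 25.0
```

```bash
cat >> h.py <<'E'
def blade():
    s=snap('scene');W=cloud(s)*1000
    a=np.radians(11.46);Rm=np.array([[np.cos(a),-np.sin(a)],[np.sin(a),np.cos(a)]]);o=np.array([520.3,-231.7])
    J=np.concatenate([(W[...,:2]-o)@Rm,W[...,2:]],-1)
    m=(abs(J[...,0])<35)&(J[...,1]>-80)&(J[...,1]<-20)&(J[...,2]>30)&(J[...,2]<52)
    for vv in range(209,226,2):
        print(vv,[tuple(J[vv,uu].round().astype(int).tolist()) for uu in range(250,295,3) if m[vv,uu]])
    return s,J
E
python3 - <<'E'
from h import *
blade();plan([(.5162,-.2078,.027,101.5,3)])
E
```

```text
209 [(34, -23, 44)]
211 []
213 [(19, -28, 40)]
215 [(5, -24, 40), (17, -29, 35), (10, -39, 41), (15, -46, 39)]
217 [(-8, -28, 41), (0, -34, 39), (-4, -44, 42), (3, -50, 40), (7, -57, 40)]
219 [(-19, -24, 40), (-17, -31, 41), (-14, -39, 40), (-10, -46, 40), (-5, -52, 39), (-5, -60, 40)]
221 [(-22, -25, 36), (-20, -33, 36), (-20, -41, 38), (-19, -49, 39)]
223 [(-22, -41, 33), (-15, -47, 31)]
225 []
{"translation": [[-0.0, -0.0001, 0.0003], [-0.0, -0.0001, 0.0003], [-0.0, -0.0001, 0.0002]] , "turn": [[0.0, -0.0, 0.0], [0.001, -0.0, 0.0], [0.0, -0.0, 0.0]] } 3
end [ 0.5162 -0.2078  0.027 ] 101.51976111317614 now 7.525 [ 0.5165 -0.2077  0.0278] 101.5 q [ 0.47  0.94 -0.29  1.9   0.64  0.39 -0.1 ] F [0.2 0.5 7.6] op 0.285 ff 25.0
```

Request:
{"fn": "servo_tool", "kwargs": {"translation": [[0, 0, 0], [0, 0, 0], [0, 0, 0], [0, 0, 0], [0, 0, -0.01], [0, 0, -0.03], [0, 0, -0.04], [0, 0, -0.04], [0, 0, -0.04]], "turn": [[0, 0, 0], [0, 0, 0], [0, 0, 0], [0, 0, 0], [0, 0, 0], [0, 0, 0], [0, 0, 0], [0, 0, 0], [0, 0, 0]], "grip": 1.0}}

```text
clock: 8.65
tool_pos: [0.5157, -0.208, 0.1889]
eef_rot: [0.633, 0.775, 0.0, -0.0]
contact_force: [0.8, -0.5, 0.2]
opening: 1.0
finger_force: 0.0
```

```bash
python3 - <<'E'
from h import *
plan([(.6025,-.31,.19,101.5,6)])
blade()
E
```

```text
{"translation": [[-0.0195, 0.0108, -0.0002], [-0.0196, 0.0108, -0.0002], [-0.0195, 0.0108, -0.0002], [-0.0196, 0.0107, -0.0002], [-0.0195, 0.0108, -0.0002], [-0.0196, 0.0107, -0.0002]] , "turn": [[0.0, -0.0, 0.0], [0.0, -0.0, 0.0], [0.0, -0.0, 0.0], [0.0, -0.0, 0.0], [0.0, -0.0, 0.0], [0.0, -0.001, 0.0]] } 6
end [ 0.6025 -0.31    0.19  ] 101.52263448088368 now 8.65 [ 0.5157 -0.208   0.1889] 101.5 q [ 0.59  0.7  -0.49  1.82  0.46  0.74  0.05] F [ 0.8 -0.5  0.2] op 1.0 ff 0.0
209 [(35, -22, 44)]
211 []
213 [(18, -28, 41)]
215 [(8, -23, 38), (14, -30, 37), (12, -38, 39), (15, -46, 40)]
217 [(-1, -26, 38), (-5, -36, 41), (3, -41, 39), (5, -49, 39), (4, -58, 41)]
219 [(-24, -25, 42), (-16, -31, 40), (-12, -38, 39), (-7, -45, 38), (-8, -53, 40), (-5, -61, 40)]
221 [(-13, -22, 31), (-18, -32, 35), (-14, -39, 35), (-18, -48, 38)]
223 [(-17, -40, 30), (-18, -49, 33)]
225 []
```

Blade still seated. Next, over to the knob.

Request:
{"fn": "servo_tool", "kwargs": {"translation": [[-0.0195, 0.0108, 0], [-0.0195, 0.0108, 0], [-0.0195, 0.0108, 0], [-0.0195, 0.0108, 0], [-0.0195, 0.0108, 0], [-0.0195, 0.0107, 0], [0, 0, 0], [0, 0, 0]], "turn": [[0, 0, 0], [0, 0, 0], [0, 0, 0], [0, 0, 0], [0, 0, 0], [0, 0, 0], [0, 0, 0], [0, 0, 0]]}}

```text
clock: 9.7
tool_pos: [0.6021, -0.3086, 0.1869]
eef_rot: [0.632, 0.775, 0.0, -0.001]
contact_force: [0.5, -0.4, -0.3]
opening: 0.998
finger_force: 0.0
```

```bash
python3 - <<'E'
from h import *
s=snap('wrist');t=snap('top')
W=cloud(s)*1000;d=np.hypot(W[...,0]-602,W[...,1]+310)
m=(d<32)&(W[...,2]>95)&(W[...,2]<122)
P=W[m];print('wrist knob',m.sum(),cv2.minEnclosingCircle(P[:,:2].astype(np.float32)),np.median(P[:,2]))
c=np.hstack([cv2.resize(s['img'],(520,390)),cv2.resize(t['img'][160:224,250:296],(280,390),interpolation=cv2.INTER_CUBIC)])
cv2.imwrite('pics/k1.png',cv2.cvtColor(c,cv2.COLOR_RGB2BGR))
plan([(.6025,-.31,.09,101.5,4)])
E
```

```text
wrist knob 2097 ((602.1072998046875, -311.1412353515625), 20.686851501464844) 113.56871843672076
{"translation": [[-0.0004, 0.0, 0.0243], [-0.0004, 0.0, 0.0242], [-0.0004, 0.0, 0.0243], [-0.0004, 0.0, 0.0242]] , "turn": [[-0.0, -0.0, 0.0], [-0.0, -0.001, 0.001], [-0.0, -0.0, 0.0], [-0.001, -0.001, 0.001]] } 4
end [ 0.6025 -0.31    0.09  ] 101.47900032595166 now 9.8 [ 0.6022 -0.3086  0.187 ] 101.6 q [ 0.65  0.85 -0.5   1.43  0.45  0.97  0.25] F [ 0.2 -0.3 -0.2] op 1.001 ff 0.0
```

View pics/k1.png

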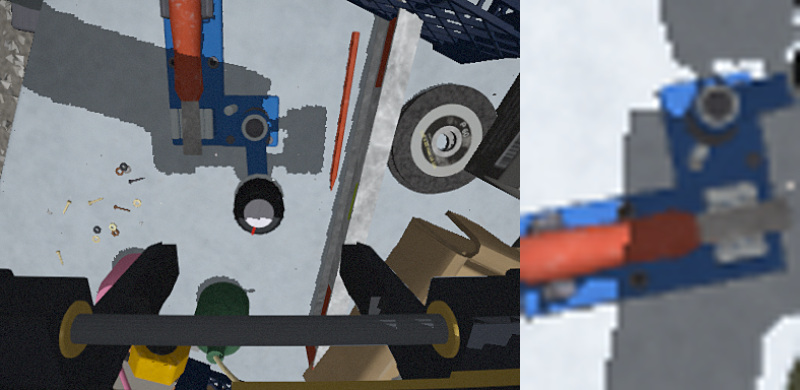

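The wrist view shows the chisel in the V rest, with its blade between the ribs at (193,130) and its edge at (192,155). The knob is centred between the fingers at (258,205), with the red mark at (254,230). The jig's bed front is near row 145, so I'll check the overhang.

```bash
python3 - <<'E'
from h import *
s=load('wrist');K=512/520
a=np.radians(11.46);Rm=np.array([[np.cos(a),-np.sin(a)],[np.sin(a),np.cos(a)]]);o=np.array([520.3,-231.7])
j=lambda u,v,z:((ray(s,(u,v),z)[:2]*1000-o)@Rm).round(1)
W=cloud(s)*1000;J=np.concatenate([(W[...,:2]-o)@Rm,W[...,2:]],-1)
g=(J[...,2]>33)&(J[...,2]<45)&(abs(J[...,0])<9)&(J[...,1]<-30);P=J[g];print('edge y',np.sort(P[:,1])[:8].round(1))
g=(J[...,2]>37)&(J[...,2]<45)&(J[...,1]<-50)&(J[...,1]>-75)&(abs(J[...,0])<30);P=J[g];print('blade past nose x',P[:,0].min(),P[:,0].max())
for lo,hi in((-23,-13),(13,23)):
    g=(J[...,2]>34)&(J[...,2]<44)&(J[...,0]>lo)&(J[...,0]<hi)&(J[...,1]<-10)&(J[...,1]>-60);P=J[g];print('bed',P[:,0].min(),P[:,0].max(),P[:,1].min(),P[:,1].max())
E
```

```text
edge y [-379.3 -378.9 -376.9 -376.2 -371.7 -371.6 -371.3 -371.2]
blade past nose x -7.6491712797462 10.241307803894166
bed -19.092843971355876 -13.00327224856795 -47.296741980460105 -20.0782579522567
bed 13.00717112936363 21.81098766295806 -47.90053463481385 -20.245571437983862
```

```bash
python3 - <<'E'
from h import *
s=load('wrist')
a=np.radians(11.46);Rm=np.array([[np.cos(a),-np.sin(a)],[np.sin(a),np.cos(a)]]);o=np.array([520.3,-231.7])
W=cloud(s)*1000;J=np.concatenate([(W[...,:2]-o)@Rm,W[...,2:]],-1)
g=(J[...,2]>33)&(J[...,2]<45)&(abs(J[...,0]-1)<8)&(J[...,1]<-30)&(J[...,1]>-90);P=J[g];print('edge y',np.sort(P[:,1])[:8].round(1))
# arc rows: knob circle about pivot (measured: frame shifted +1.3 in x)
piv=Rm@[61,-34]+o
R0=60
st=r.get_state()
kn=np.array([602.1,-311.1]);print(piv,np.hypot(*(kn-piv)))
E
```

```text
edge y [-63.  -63.  -62.9 -62.9 -62.9 -62.9 -62.8 -62.8]
[ 586.83913086 -252.9024542 ] 60.1651765081941
```

Request:
{"fn": "servo_tool", "kwargs": {"translation": [[-0.002, 0, 0.022], [0, 0, 0.025], [0, 0, 0.025], [0, 0, 0.024], [0, 0, 0], [0, 0, 0], [0, 0, 0]], "turn": [[0, 0, 0], [0, 0, 0], [0, 0, 0], [0, 0, 0], [0, 0, 0], [0, 0, 0], [0, 0, 0]]}}

```text
clock: 10.68
tool_pos: [0.604, -0.3117, 0.0923]
eef_rot: [0.633, 0.774, 0.001, 0.001]
contact_force: [0.8, -0.6, -1.0]
opening: 1.0
finger_force: 0.0
```

Request:
{"fn": "servo_tool", "kwargs": {"translation": [[0, 0, 0], [0, 0, 0], [0, 0, 0], [0, 0, 0]], "turn": [[0, 0, 0], [0, 0, 0], [0, 0, 0], [0, 0, 0]], "grip": 0.62}}

```text
clock: 11.18
tool_pos: [0.6031, -0.3116, 0.0908]
eef_rot: [0.633, 0.774, 0.0, -0.0]
contact_force: [-0.5, 0.1, 0.5]
opening: 0.62
finger_force: 0.0
```

```bash
python3 - <<'E'
from h import *
a=np.radians(11.46);piv=np.array([.5868,-.2529])
w=[]
for th in np.linspace(1.6,0.0,10):
    ph=a+np.pi+th; w.append((*(piv+.060*np.array([np.cos(ph),np.sin(ph)])),.09,11.46+np.degrees(th),1))
plan(w)
E
```

```text
{"translation": [[0.0008, -0.0026, 0.0008], [0.0009, -0.0106, 0.0], [0.0009, -0.0106, 0.0], [0.001, -0.0106, 0.0], [0.0009, -0.0106, 0.0], [0.001, -0.0107, 0.0], [0.0009, -0.0106, 0.0], [0.001, -0.0106, 0.0], [0.0009, -0.0106, 0.0], [0.001, -0.0106, 0.0]] , "turn": [[0.0, -0.001, -0.028], [0.0, 0.0, 0.178], [0.0, 0.0, 0.177], [0.0, 0.0, 0.178], [0.0, 0.0, 0.178], [0.0, 0.0, 0.178], [0.0, 0.0, 0.177], [0.0, 0.0, 0.178], [0.0, -0.0, 0.178], [0.0, -0.0, 0.178]] } 10
end [ 0.528  -0.2648  0.09  ] 11.448826258509717 now 11.175 [ 0.6031 -0.3116  0.0908] 101.5 q [ 0.63  0.97 -0.45  1.49  0.52  0.81  0.19] F [-0.5  0.1  0.5] op 0.62 ff 0.0
```

Request:
{"fn": "servo_tool", "kwargs": {"translation": [[0.0008, -0.003, 0.0008], [0.0003, -0.006, 0], [0.0003, -0.006, 0], [0.0003, -0.006, 0], [0.0003, -0.006, 0], [0.0003, -0.006, 0], [0.0003, -0.006, 0], [0.0003, -0.006, 0], [0.0003, -0.006, 0], [0.0003, -0.006, 0]], "turn": [[0, 0, 0], [0, 0, 0.1], [0, 0, 0.1], [0, 0, 0.1], [0, 0, 0.1], [0, 0, 0.1], [0, 0, 0.1], [0, 0, 0.1], [0, 0, 0.1], [0, 0, 0.1]]}}

```text
clock: 12.42
tool_pos: [0.5494, -0.2992, 0.0901]
eef_rot: [0.907, 0.42, 0.0, 0.0]
contact_force: [0.9, -0.9, -0.7]
opening: 0.619
finger_force: 0.7
```

```bash
python3 - <<'E'
from h import *
a=np.radians(11.46);piv=np.array([.5868,-.2529])
w=[]
for th in np.linspace(0.6,0.0,7):
    ph=a+np.pi+th; w.append((*(piv+.060*np.array([np.cos(ph),np.sin(ph)])),.09,11.46+np.degrees(th),1))
plan(w)
E
```

```text
{"translation": [[-0.0003, -0.0054, 0.0001], [0.0003, -0.006, 0.0], [0.0003, -0.006, 0.0], [0.0003, -0.006, 0.0], [0.0003, -0.006, 0.0], [0.0003, -0.006, 0.0], [0.0003, -0.0059, 0.0]] , "turn": [[0.001, -0.0, 0.068], [-0.0, -0.0, 0.1], [-0.0, -0.0, 0.1], [-0.001, -0.0, 0.1], [0.0, -0.0, 0.1], [0.0, -0.0, 0.1], [0.0, -0.0, 0.1]] } 7
end [ 0.528  -0.2648  0.09  ] 11.45704279088639 now 12.425 [ 0.5494 -0.2992  0.0901] 49.7 q [ 0.53  0.89 -0.2   1.67  0.27  0.61 -0.52] F [ 0.9 -0.9 -0.7] op 0.619 ff 0.7
```

Request:
{"fn": "servo_tool", "kwargs": {"translation": [[-0.0003, -0.0054, 0], [0.0003, -0.006, 0], [0.0003, -0.006, 0], [0.0003, -0.006, 0], [0.0003, -0.006, 0], [0.0003, -0.006, 0], [0.0003, -0.006, 0], [0, -0.003, 0], [0, 0, 0]], "turn": [[0, 0, 0.068], [0, 0, 0.1], [0, 0, 0.1], [0, 0, 0.1], [0, 0, 0.1], [0, 0, 0.1], [0, 0, 0.1], [0, 0, 0], [0, 0, 0]]}}

```text
clock: 13.55
tool_pos: [0.5272, -0.2611, 0.0901]
eef_rot: [0.995, 0.103, -0.0, -0.001]
contact_force: [-0.2, 0.3, 1.1]
opening: 0.623
finger_force: 0.0
```

Request:
{"fn": "servo_tool", "kwargs": {"translation": [[0, -0.002, 0], [0, -0.002, 0], [0, 0, 0]], "turn": [[0, 0, 0], [0, 0, 0], [0, 0, 0]]}}

```text
clock: 13.92
tool_pos: [0.5263, -0.2573, 0.0901]
eef_rot: [0.995, 0.102, -0.0, -0.001]
contact_force: [-1.3, -0.8, -0.3]
opening: 0.623
finger_force: 0.5
```

```bash
python3 - <<'E'
from h import *
plan([(.5271,-.2651,.085,11.46,1)])
E
```

```text
{"translation": [[-0.0008, 0.0078, 0.0051]] , "turn": [[-0.001, 0.0, 0.004]] } 1
end [ 0.5271 -0.2651  0.085 ] 11.457686448159699 now 13.925 [ 0.5263 -0.2573  0.0901] 11.7 q [ 0.39  0.85 -0.02  1.8   0.03  0.49 -1.01] F [-1.3 -0.8 -0.3] op 0.623 ff 0.5
```

Request:
{"fn": "servo_tool", "kwargs": {"translation": [[0, -0.001, 0], [0, -0.001, 0], [0, 0, 0]], "turn": [[0, 0, 0], [0, 0, 0], [0, 0, 0]]}}

```text
clock: 14.3
tool_pos: [0.5263, -0.2567, 0.0902]
eef_rot: [0.995, 0.101, 0.0, 0.001]
contact_force: [-0.6, -4.2, -1.3]
opening: 0.615
finger_force: 2.4
```

Request:
{"fn": "servo_tool", "kwargs": {"translation": [[0, -0.001, 0], [0, -0.001, 0], [0, 0, 0]], "turn": [[0, 0, 0], [0, 0, 0], [0, 0, 0]]}}

```text
clock: 14.68
tool_pos: [0.5263, -0.2563, 0.0904]
eef_rot: [0.995, 0.101, 0.001, 0.002]
contact_force: [1.0, -8.3, -2.0]
opening: 0.62
finger_force: 4.0
```

```bash
python3 - <<'E'
from h import *
plan([(.5271,-.2651,.085,11.46,1)])
s=snap('scene');W=cloud(s)*1000
d=np.hypot(W[...,0]-527,W[...,1]+265)
m=(d<30)&(W[...,2]>112)&(W[...,2]<116);print(np.median(W[m],0) if m.any() else 0,m.sum())
E
```

```text
{"translation": [[-0.0009, 0.0087, 0.0054]] , "turn": [[0.003, -0.001, 0.002]] } 1
end [ 0.5271 -0.2651  0.085 ] 11.456757515577667 now 14.675 [ 0.5263 -0.2563  0.0904] 11.6 q [ 0.38  0.84 -0.01  1.81  0.03  0.48 -1.02] F [ 1.  -8.3 -2. ] op 0.62 ff 4.0
[ 523.43972239 -269.30626662  113.74772207] 66
```

Request:
{"fn": "servo_tool", "kwargs": {"translation": [[0, 0.006, 0], [-0.0005, 0.0045, 0], [0, 0, 0.002], [0, 0, 0.002], [0, 0, 0], [0, 0, 0]], "turn": [[0, 0, 0], [0, 0, 0], [0, 0, 0], [0, 0, 0], [0, 0, 0], [0, 0, 0]], "grip": 0.85}}

```text
clock: 15.48
tool_pos: [0.5273, -0.2636, 0.0861]
eef_rot: [0.995, 0.102, -0.0, -0.001]
contact_force: [-0.6, -0.1, 0.3]
opening: 0.855
finger_force: 0.0
```

Request:
{"fn": "servo_tool", "kwargs": {"translation": [[0, 0, 0], [0, 0, 0], [0, 0, 0], [0, 0, 0], [0, 0, 0], [0, 0, 0], [0, 0, 0], [0, 0, 0], [0, 0, 0], [0, 0, 0]], "turn": [[0, 0, -0.15], [0, 0, -0.15], [0, 0, -0.15], [0, 0, -0.15], [0, 0, -0.15], [0, 0, -0.15], [0, 0, -0.15], [0, 0, -0.15], [0, 0, -0.15], [0, 0, -0.15]]}}

```text
clock: 16.73
tool_pos: [0.5273, -0.2639, 0.0862]
eef_rot: [0.657, 0.754, 0.0, -0.0]
contact_force: [0.6, 0.8, 0.5]
opening: 0.849
finger_force: 0.0
```

```bash
python3 - <<'E'
from h import *
plan([(.5275,-.2641,.0862,130,4)])
E
```

```text
{"translation": [[-0.0, 0.0001, -0.0], [-0.0001, 0.0, -0.0], [-0.0001, 0.0, -0.0], [-0.0, 0.0001, -0.0]] , "turn": [[0.0, -0.0, -0.14], [0.0, -0.0, -0.14], [0.0, -0.0, -0.14], [0.0, -0.001, -0.14]] } 4
end [ 0.5275 -0.2641  0.0862] 129.98089608457616 now 16.725 [ 0.5273 -0.2639  0.0862] 97.9 q [ 0.62  0.88 -0.4   1.78  0.57  0.6   0.  ] F [0.6 0.8 0.5] op 0.849 ff 0.0
```

Request:
{"fn": "servo_tool", "kwargs": {"translation": [[0.0012, 0, 0], [0, 0, 0], [0, 0, 0], [0, 0, 0], [0, 0, 0], [0, 0, 0]], "turn": [[0, 0, -0.15], [0, 0, -0.15], [0, 0, -0.15], [0, 0, -0.15], [0, 0, -0.1], [0, 0, 0]]}}

```text
clock: 17.48
tool_pos: [0.527, -0.2628, 0.086]
eef_rot: [0.361, 0.932, 0.0, -0.0]
contact_force: [-0.4, -0.3, 0.3]
opening: 0.848
finger_force: 0.0
```

Request:
{"fn": "servo_tool", "kwargs": {"translation": [[0, 0, 0], [0, 0, 0], [0, 0, 0], [0, 0, 0], [0, 0, 0], [0, 0, 0]], "turn": [[0, 0, 0], [0, 0, 0], [0, 0, 0], [0, 0, 0], [0, 0, 0], [0, 0, 0]], "grip": 0.0, "grip_force": 30}}

```text
clock: 18.23
tool_pos: [0.5267, -0.2631, 0.0862]
eef_rot: [0.361, 0.933, -0.0, -0.0]
contact_force: [-1.3, -1.5, 3.7]
opening: 0.44
finger_force: 30.0
```

```bash
python3 - <<'E'
from h import *
plan([(.5275,-.2631,.0862,138,1)]);print(r.get_state()['moment'])
E
```

```text
{"translation": [[-0.0006, 0.0006, -0.0]] , "turn": [[-0.001, -0.001, -0.005]] } 1
end [ 0.5276 -0.2631  0.0862] 137.98826224373337 now 18.225 [ 0.5267 -0.2631  0.0862] 137.7 q [ 0.71  0.92 -0.59  1.78  0.76  0.69  0.53] F [-1.3 -1.5  3.7] op 0.44 ff 30.0
[-0.33941817  0.29700972  0.01795653]
```

Request:
{"fn": "servo_tool", "kwargs": {"translation": [[0, 0, 0.0002], [0, 0, 0.0002], [0, 0, 0.0002], [0, 0, 0.0002], [0, 0, 0.0002], [0, 0, 0.0002], [0, 0, 0.0002], [0, 0, 0.0002], [0, 0, 0.0002], [0, 0, 0.0002]], "turn": [[0, 0, 0.1], [0, 0, 0.1], [0, 0, 0.1], [0, 0, 0.1], [0, 0, 0.1], [0, 0, 0.1], [0, 0, 0.1], [0, 0, 0.1], [0, 0, 0.1], [0, 0, 0.1]]}}

```text
clock: 19.48
tool_pos: [0.5282, -0.2627, 0.0842]
eef_rot: [0.764, 0.645, 0.001, 0.0]
contact_force: [1.3, -1.4, 0.4]
opening: 0.439
finger_force: 30.0
```

```bash
python3 - <<'E'
from h import *
plan([(.5267,-.2631,.0842,138,1)]);print(r.get_state()['moment'])
E
```

```text
{"translation": [[-0.0007, -0.0015, 0.0]] , "turn": [[0.002, 0.0, -1.007]] } 1
end [ 0.5267 -0.2631  0.0842] 137.97290705488567 now 19.475 [ 0.5282 -0.2627  0.0842] 80.3 q [ 0.57  0.87 -0.33  1.79  0.48  0.56 -0.23] F [ 1.3 -1.4  0.4] op 0.439 ff 30.0
[-0.30992966 -0.18981851  0.10134115]
```

Request:
{"fn": "servo_tool", "kwargs": {"translation": [[0, 0, 0.0002], [0, 0, 0.0002], [0, 0, 0.0002], [0, 0, 0.0002], [0, 0, 0.0002], [0, 0, 0.0002], [0, 0, 0.0002], [0, 0, 0.0002], [0, 0, 0.0002], [0, 0, 0.0002]], "turn": [[0, 0, 0.1], [0, 0, 0.1], [0, 0, 0.1], [0, 0, 0.1], [0, 0, 0.1], [0, 0, 0.1], [0, 0, 0.1], [0, 0, 0.1], [0, 0, 0.1], [0, 0, 0.1]]}}

```text
clock: 20.72
tool_pos: [0.5295, -0.2638, 0.0828]
eef_rot: [0.98, 0.199, 0.002, 0.001]
contact_force: [1.6, -4.1, 2.5]
opening: 0.443
finger_force: 30.0
```

```bash
python3 - <<'E'
from h import *
plan([(.5267,-.2631,.0842,138,1)]);print(r.get_state()['moment'])
E
```

```text
{"translation": [[-0.0023, -0.0017, -0.0015]] , "turn": [[0.006, 0.001, -2.007]] } 1
end [ 0.5267 -0.2631  0.0842] 137.98156097617525 now 20.725 [ 0.5295 -0.2638  0.0828] 23.0 q [ 0.43  0.86 -0.07  1.79  0.12  0.49 -0.89] F [ 1.6 -4.1  2.5] op 0.443 ff 30.0
[-0.70627701 -0.25707318  0.16110148]
```

Request:
{"fn": "servo_tool", "kwargs": {"translation": [[0, 0, 0.0002], [0, 0, 0.0002], [0, 0, 0.0002], [0, 0, 0.0002]], "turn": [[0, 0, 0.1], [0, 0, 0.1], [0, 0, 0.1], [0, 0, 0.1]]}}

```text
clock: 21.22
tool_pos: [0.5297, -0.2645, 0.0826]
eef_rot: [1.0, 0.0, 0.003, 0.001]
contact_force: [0.6, -3.8, 7.9]
opening: 0.444
finger_force: 30.0
```

```bash
python3 - <<'E'
from h import *
plan([(.5267,-.2631,.0842,138,1)]);print(r.get_state()['moment'])
E
```

```text
{"translation": [[-0.0029, -0.0014, -0.0016]] , "turn": [[0.008, 0.001, -2.408]] } 1
end [ 0.5267 -0.2631  0.0842] 138.02535277083692 now 21.225 [ 0.5297 -0.2645  0.0826] 0.1 q [ 0.37  0.86  0.02  1.8  -0.04  0.48 -1.15] F [ 0.6 -3.8  7.9] op 0.444 ff 30.0
[-0.7669448  -0.01332919  0.14977529]
```

```bash
python3 - <<'E'
from h import *
s=snap('wrist');t=snap('scene');
u,v=proj(s,[[.5285,-.2645,.1]])[0].astype(int);x,y=proj(t,[[.5285,-.2645,.085]])[0].astype(int);print(u,v,x,y)
f=lambda c:cv2.resize(c,(400,400),interpolation=cv2.INTER_CUBIC)
v0=min(max(v-75,0),384-150)
c=np.hstack([f(s['img'][v0:v0+150,u-75:u+75]),f(t['img'][y-25:y+25,x-25:x+25])])
cv2.imwrite('pics/m1.png',cv2.cvtColor(c,cv2.COLOR_RGB2BGR))
st=r.get_state();print(st['moment'],st['contact_force'])
W=cloud(s)*1000;d=np.hypot(W[...,0]-528,W[...,1]+264);m=(d<19)&(W[...,2]>100)&(W[...,2]<118);print('top z',m.sum(),np.median(W[m],0))
W=cloud(t)*1000;d=np.hypot(W[...,0]-528,W[...,1]+264);m=(d<22)&(W[...,2]>103)&(W[...,2]<116);print('top z scene',m.sum(),np.percentile(W[...,2][m],[50,90]) if m.any() else 0)
E
```

```text
254 275 277 200
[-8.20434876e-01 -8.78258776e-02  2.32784342e-04] [ 1.14071798 -3.19303373  6.24880206]
top z 3976 [ 531.57608037 -264.10981568  109.96799413]
top z scene 94 [109.50204644 111.71478178]
```

View pics/m1.png

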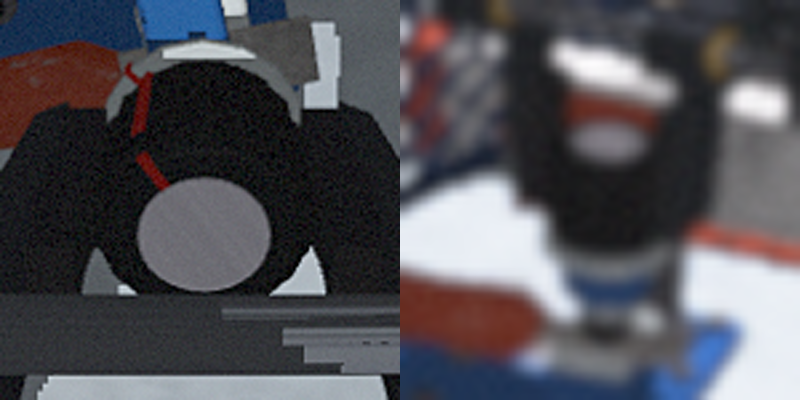

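The wrist crop shows the red knob mark running down the flank to about (148,77), while the flange mark is at (131,72). They look slightly apart, which suggests slip has begun. I'll quantify that from the depth map.

```bash
cat >> h.py <<'E'
def marks(z_top):
    s=load('wrist');W=cloud(s)*1000;hsv=cv2.cvtColor(s['img'],cv2.COLOR_RGB2HSV).astype(int)
    d=np.hypot(W[...,0]-528,W[...,1]+264)
    # knob axis from the pale top disc
    m=(d<25)&(abs(W[...,2]-z_top)<2.5)&(hsv[...,1]<60)&(hsv[...,2]>90)
    c,rad=cv2.minEnclosingCircle(W[m][:,:2].astype(np.float32));print('axis',c,rad,np.median(W[m][:,2]))
    red=(d<30)&((hsv[...,0]<10)|(hsv[...,0]>170))&(hsv[...,1]>150)&(hsv[...,2]>60)&(W[...,2]>65)
    P=W[red];a=np.degrees(np.arctan2(P[:,1]-c[1],P[:,0]-c[0]));rr=np.hypot(P[:,0]-c[0],P[:,1]-c[1])
    for z0 in range(66,116,3):
        k=(P[:,2]>=z0)&(P[:,2]<z0+3)
        if k.any():print(z0,k.sum(),'ang',np.percentile(a[k],[0,50,100]).round(1),'r',np.median(rr[k]).round(1))
E
python3 -c "
from h import *
marks(110)"
```

```text
axis (523.2179565429688, -267.49932861328125) 17.970966339111328 110.5467974566476
72 7 ang [41.6 42.  43.6] r 27.9
75 10 ang [34.2 42.  43.1] r 26.0
78 5 ang [31.5 33.4 36.7] r 26.4
81 8 ang [31.2 32.6 35.8] r 26.7
84 11 ang [30.7 32.6 35.8] r 26.5
87 11 ang [31.4 32.4 34.5] r 26.6
90 13 ang [31.1 32.4 35.5] r 26.6
93 10 ang [31.1 32.2 35. ] r 26.6
96 16 ang [30.7 33.2 35.5] r 26.7
99 14 ang [30.9 32.6 36.5] r 26.5
102 13 ang [30.9 33.9 35.3] r 26.5
108 71 ang [29.9 33.  37.5] r 21.3
```

Measured about the knob's true axis (528.7,−264), the knob mark is at about 32.6° and the flange mark at about 45°. The clutch has therefore slipped about 0.2 rad, under the 0.785 limit, so I'll stop turning and let go.

Request:
{"fn": "servo_tool", "kwargs": {"translation": [[0, 0, 0], [0, 0, 0], [0, 0, 0], [0, 0, 0], [0, 0, 0], [0, 0, -0.01], [0, 0, -0.03], [0, 0, -0.04], [0, 0, -0.04], [0, 0, 0]], "turn": [[0, 0, 0], [0, 0, 0], [0, 0, 0], [0, 0, 0], [0, 0, 0], [0, 0, 0], [0, 0, 0], [0, 0, 0], [0, 0, 0], [0, 0, 0]], "grip": 1.0}}

```text
clock: 22.58
tool_pos: [0.5292, -0.2638, 0.2051]
eef_rot: [1.0, 0.002, 0.003, 0.001]
contact_force: [-0.1, 0.5, 0.2]
opening: 1.004
finger_force: 0.0
```

Request:
{"fn": "servo_tool", "kwargs": {"translation": [[-0.03, 0, -0.01], [-0.03, 0, -0.01], [-0.02, 0, 0], [0, 0, 0], [0, 0, 0]], "turn": [[0, 0, 0], [0, 0, 0], [0, 0, 0], [0, 0, 0], [0, 0, 0]]}}

```text
clock: 23.2
tool_pos: [0.4482, -0.2628, 0.2211]
eef_rot: [1.0, 0.002, 0.0, -0.001]
contact_force: [0.0, 0.5, 0.3]
opening: 1.003
finger_force: 0.0
```

```bash
python3 - <<'E'
from h import *
s=snap('wrist');t=snap('scene')
cv2.imwrite('pics/e1.png',cv2.cvtColor(np.hstack([cv2.resize(s['img'],(480,360)),cv2.resize(t['img'][170:240,245:307],(319,360),interpolation=cv2.INTER_CUBIC)]),cv2.COLOR_RGB2BGR))
W=cloud(s)*1000;hsv=cv2.cvtColor(s['img'],cv2.COLOR_RGB2HSV).astype(int)
d=np.hypot(W[...,0]-528,W[...,1]+264)
m=(d<26)&(W[...,2]>104)&(W[...,2]<114);c,rad=cv2.minEnclosingCircle(W[m][:,:2].astype(np.float32));print('knob',c,rad,np.median(W[m][:,2]))
red=(d<30)&((hsv[...,0]<10)|(hsv[...,0]>170))&(hsv[...,1]>130)&(hsv[...,2]>60)&(W[...,2]>65)
P=W[red];a=np.degrees(np.arctan2(P[:,1]-c[1],P[:,0]-c[0]))
for z0 in range(66,116,5):
    k=(P[:,2]>=z0)&(P[:,2]<z0+5)
    if k.any():print(z0,k.sum(),np.percentile(a[k],[0,50,100]).round(1))
an=np.radians(11.46);Rm=np.array([[np.cos(an),-np.sin(an)],[np.sin(an),np.cos(an)]]);o=np.array([520.3,-231.7])
print('knob jig',Rm.T@(np.array(c)-o))
J=np.concatenate([(W[...,:2]-o)@Rm,W[...,2:]],-1)
g=(J[...,2]>33)&(J[...,2]<45)&(abs(J[...,0]-1)<8)&(J[...,1]<-30)&(J[...,1]>-90);q=J[g]
if len(q):print('edge y',np.sort(q[:,1])[:5].round(1))
st=r.get_state();print(st['clock'],st['tool_pos'],st['contact_force'])
E
```

```text
knob (528.4537963867188, -264.1088562011719) 20.871673583984375 109.81493337575104
71 3 [43.1 44.8 46.5]
106 33 [ 28.5  33.1 110.9]
111 2 [31.6 33.3 35. ]
knob jig [  1.55212574 -33.38276893]
edge y [-63.  -63.  -62.8 -62.7 -62.5]
23.3 [ 0.44830574 -0.2627407   0.22101492] [-0.07033316 -0.00038471 -0.06746801]
```

View pics/e1.png

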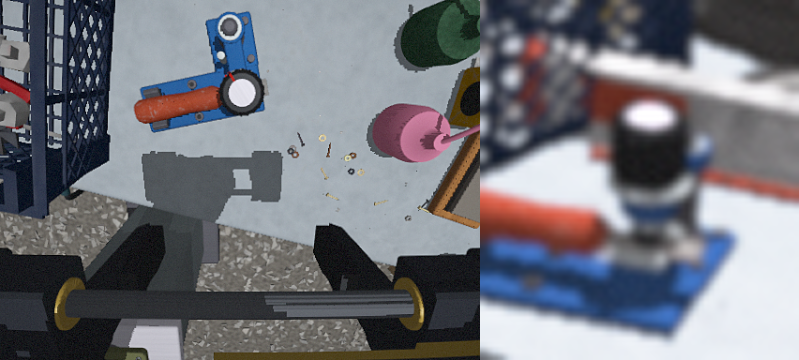

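The final view shows the clamp arm shut over the blade, with the knob at jig y −33.4 mm and the chisel edge 15 mm past the bed. The red marks are about 12° apart, both cans look undisturbed, and the gripper is clear of everything.

```bash
python3 -c "
from plant import r
print(r.finish_job())"
```

```text
the job is handed in; nothing more can be done
None
```

I've handed the job in: the chisel is seated with about 15 mm of blade past the bed, the clamp arm is shut against its pin, and the knob was let go after the clutch slipped about 0.2 rad; that came sooner than expected (screw near 2.2–2.3 rad, not 2.6), and the oil can was not touched.

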